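# Plug in, lock and snap the cover onto a junction box

## Task

Close up the small junction box on the bench: push its plug fully home into the end of the box, then swing the locking lever down flat over it, then put the longer of the two loose covers on the box, open side down, and press it down until it snaps on and sits home on the rim all round. Finish while still pressing the cover down firmly: do not let go of it or ease off at the end. Leave the shorter cover, the solder spool, the screw dish and the charger where they are.

Things in the scene. Friction and masses are not known exactly. Their poses are not given: they have to be found in the camera images.
- box: grey plastic junction box without a lid, 100 (x) x 46 (y) mm outside, walls 3 mm, rim 40 mm above the bench, on an aluminium plate 150 x 84 x 5 mm fixed to the bench. Origin: underside of the plate, centre. x runs along the box from the plug end (-x, turned roughly to the robot) to the closed end; z is up.
- bead_left (a point): outermost point of the sprung snap bead half way along the box's +y side: 36 mm long along x, 8 mm tall, standing 4 mm out of the wall, 27.5 mm above the bench; it yields inward as the cover is pressed past it
- bead_right (a point): the same on the box's -y side
- seat (a point): point on the box's axis, 18 mm above the bench, axes as the box's: here lies the cover's origin when the cover is fully home, its ceiling on the box's rim and its top 43 mm above the bench
- plug (a joint): travel of the plug in m: 0 to 0.004 at the start (standing 18 to 14 mm out of the box's -x end wall, in the cover's way), 0.018 fully home, flush with the wall. It stays where it is left; pushing takes about 3 N
- plug_face (a point): middle of the plug's flat outer face, 24 mm wide and 20 mm tall (12 to 32 mm above the bench); it is pushed along the box's +x
- lever (a joint): angle of the polished steel locking lever in rad: 0 lying flat inside the box over the plug, 0.55 to 0.85 raised at the start. Hinge along the box's y at x = +15 mm, 33 mm above the bench; the lever, 16 to 20 mm wide, reaches 46 mm from it toward the plug end. It stays where it is left. Flat, its top is 36 mm above the bench, below the rim, in the 40 mm wide inside of the box.
- lever_tip (a point): top of the lever, 40 mm from its hinge; pressing straight down here, as it stands at the start, with 2 to 4 N swings it down (the tip moves outward meanwhile)
- cover: the longer loose cover, the one that fits: grey plastic cap lying open side down, 110 (x) x 61 (y) x 25 mm tall outside, 3 mm thick. Origin: centre of its open lower edge, x along its length, z up; either way round fits. It goes over the box with 2 mm to spare at each end; inside, a snap rib at the lower edge of each long side clears the box wall by 1.5 mm. Grip it across the 61 mm.
- cover_top (a point): centre of the longer cover's top. Lowering the cover, ribs meet beads about 11 mm above home; pressing takes 10 to 17 N near 8 mm above home, then the force drops suddenly as the beads spring over the ribs, and the cover runs down to stop hard on the rim
- cover_short: the shorter loose cover, 80 x 61 x 25 mm, otherwise alike; it does not fit this box. Origin as for the longer one
- spool: solder spool, 55 mm across, 30 mm tall, bystander; origin under its centre
- dish: round metal screw dish, 73 mm across, 13 mm tall, bystander; origin under its centre
- charger: small white charger, 46 x 28 x 28 mm, bystander; origin under its centre
There are look-alikes about, which are no part of the job. Leave any green or orange look-alike of the cover alone.

How it is judged:
By the outcome, as a careful person would: the job done as asked, in the order asked, and still so for the second after the job is handed in, while the arm keeps its last pose, push and grip.
It also fails if it takes over 72 s, if anything falls off the work surface, if the arm or the gripper's body presses on something with over 40 N, if the wrist force passes 120 N, or if a joint passes its speed limit or range.

## Robot

A 7-joint arm with a two-finger parallel gripper is mounted at the origin on a cart in front of the work surface, level with it; the furniture and walls round the work are solid. World frame = base frame: x ahead of the robot, y to its left, z up, the work surface at z = 0. Lengths are in mm, angles in rad, forces in N, time in s.
With the tool pointing down it reaches from about 400 to 875 mm from the base axis. Payload 4.4 kg.
Tool frame: the origin (TCP) lies midway between the tips of the shut fingers; the grasp point (between the pads) lies 19 mm behind it; z points along the fingers, y is the line along which they close (so a half turn about z gives the same grasp; the last joint's range is limited). The gripper opens to 85 mm and grips with 20 to 120 N. Pads are 22 mm wide; open, the fingers measure 114 mm over their backs; the gripper's body (76 mm by 85 mm) begins 54 mm behind the grasp point. The pads swing forward as they close: fully open they stand 13 mm farther back than shut.
Start: joints at [1.177, 0.628, 0.038, 1.517, -0.027, 0.996, -0.02], TCP at [209.302, -615.394, 231.313] pointing down, gripper open.
Joint ranges: [-3.06, 3.06], [-0.37, 2.12], [-1.25, 1.32], [0.18, 2.47], [-1.1, 4.24], [0.23, 1.98], [-2.94, 2.94]. Speed limits (rad/s): [2.57, 2.57, 3.14, 3.14, 3.14, 3.14, 3.14].

## Interface

Orientations are given as [roll, pitch, yaw] about the fixed x, y, z axes, in that order (R = Rz(yaw) Ry(pitch) Rx(roll)).
In Python, from cell import telemetry, eyes, ctrl, finder gives the robot as it stands.
- The arm moves only by the tool move_arm, never from a script. Its argument "steps" is a list of rows, each a list of 7 numbers: the turn, a rotation vector about the world's x, y, z in degrees, then the shift along the world's x, y, z in m, then the finger opening in m, from 0 to 0.0854. A call has 1 to 5 rows; each row shifts and turns the commanded pose from where the row before left it; what a row does not reach is not made up. A row lasts 1/10 s, in which the tool goes at most 50 mm and 8.59 degrees, less where a joint would pass 70% of its speed; a pose out of reach is approached as far as the arm can. A call with a gripper value outside its range is refused whole. The fingers move at their own pace and stop on an object; the grip force is fixed at half the most. Time passes only in rows, so rows that do not move let the fingers close. It gives the time, the measured TCP pose, the force, the opening and the grip force at its end, in the units of the state.
- telemetry.read_state(): the state, without advancing time (a new reading comes with each control period).
- eyes.get_image(name): name is "side" or "top"; returns (picture, depth): 400x640x3 uint8, blue, green, red; 400x640 float32, mm along the optical axis (not along the pixel's ray), 0 where there is no reading.
- eyes.calibration(name): a dict with "fx", "fy", "cx", "cy" (pixels), "position" and "attitude" of the camera in the world. Camera axes: x right, y down, z forward; pixel columns grow to the right and rows downward; lengths in mm; the calibration is good to about 2 mm. A picture is of the moment at which its call begins. calibration takes no time and is no camera call.
- ctrl.finish_job(): hands the job in; it is judged then, once.
Trained networks look in the newest picture that a camera, given by its name, has taken for a name from the list of things; names that differ only in an ending like _2 or _b are one class to them, and where a whole thing is asked for, a point or a joint stands for the part that bears it (a point fixed in the world has none). Each returns a list of dicts, best first, with "confidence" (0 to 1); they miss things now and then, are a little off and sometimes report something else, mostly with a low value. They report only what shows in the picture. A call takes as long as a camera call. They do not tell look-alikes from the thing itself.
- finder.boxes_of(camera, name): "location" ([x, y, z] in mm, in the coordinates of the camera as it stood for that picture, good to about 4 mm: the middle of the surface that is visible of it).
- finder.cut_out(camera, name): "mask" (400x640 bool, what is visible of it).
- finder.pinpoint(camera, name): "location" ([x, y, z] in mm, in the coordinates of the camera as it stood for that picture, good to about 4 mm: a listed point, or the origin of a listed thing).
The state is a dict: "clock": time; "qpos": joint angles; "qd": joint speeds; "tau": joint torques, N m; "eef_pos": TCP position; "tool_rot": TCP orientation; "force": force on the tool from outside, world axes, zero at the start; "torque": the same for the moment, N m; "width": finger opening in mm; "gripper_force": force on a finger pad.
Only numpy, scipy, OpenCV 4.12 (cv2) and the standard library are available. Lean on these libraries where they do the work, as an engineer would, in place of code of your own. Each camera call takes 0.05 s, during which the arm holds its last target. There are 200 camera calls.

## Working session

There is one attempt and no reset: what is moved stays moved. The work goes in short steps, Python scripts to look and compute and a tool call to move; the robot and the scene stay as the last step left them, time stands still between calls to the robot, and variables do not carry over. Pictures are saved under pics/ and viewed, at most 10 in all, crops included, and the job is handed in when it is done.

Besides the shell and the picture viewer there is one more tool, called after "Call:" in YAML: its name, and indented under it one key for each argument. move_arm: Moves the arm, as the interface text tells. Its arguments: {"type":"object","properties":{"steps":{"type":"array"}},"required":["steps"]}

```bash
mkdir -p pics; ls; cat > h.py <<'E'
import numpy as np, cv2
from scipy.spatial.transform import Rotation as R
from cell import telemetry, eyes, ctrl, finder
def cam(n):
    c=eyes.calibration(n); a=np.array(c["attitude"],float)
    M=a if a.shape==(3,3) else R.from_euler('xyz',a).as_matrix()
    return c,M,np.array(c["position"],float)
def toW(n,p):
    c,M,t=cam(n); return (np.atleast_2d(p)@M.T+t)
def cloud(n,d):
    c,M,t=cam(n); v,u=np.mgrid[:400,:640]
    P=np.stack([(u-c["cx"])/c["fx"]*d,(v-c["cy"])/c["fy"]*d,d],-1)
    return P@M.T+t
def proj(n,w):
    c,M,t=cam(n); p=(np.atleast_2d(w)-t)@M; return np.stack([p[:,0]/p[:,2]*c["fx"]+c["cx"],p[:,1]/p[:,2]*c["fy"]+c["cy"]],-1)
E
python3 - <<'E'
from h import *
for n in("side","top"):
    im,d=eyes.get_image(n); cv2.imwrite(f"pics/{n}0.png",im); np.savez(f"/tmp/{n}0.npz",im=im,d=d)
    print(n,eyes.calibration(n))
    for o in("box","plug_face","lever_tip","bead_left","bead_right","seat","cover","cover_top","cover_short","spool","dish","charger"):
        for r in finder.pinpoint(n,o)[:3]: print(o,round(r["confidence"],2),toW(n,r["location"]).round(0))
print(telemetry.read_state())
E
```

```text
pics
side {'fx': 407.65855028646035, 'fy': 407.65855028646035, 'cx': 321.63357501730707, 'cy': 197.81241177839382, 'position': array([227.25687941, 819.97744508, 418.66570991]), 'attitude': array([-2.01954354, -0.01205765, -2.69919873])}
box 0.62 [[583. 128.   1.]]
plug_face 0.46 [[526. 122.  21.]]
lever_tip 0.4 [[582. 119.  60.]]
bead_left 0.98 [[592. 150.  28.]]
bead_right 0.77 [[587.  93.  26.]]
seat 0.87 [[593. 123.  18.]]
cover 0.76 [[384. 350.  -2.]]
cover 0.72 [[433. -15.   6.]]
cover 0.43 [[593. 122.  20.]]
cover_top 0.57 [[376. 348.  27.]]
cover_short 0.78 [[ 567. -106.    0.]]
spool 0.86 [[689. 378.   3.]]
dish 0.71 [[752. 262.  -4.]]
charger 0.95 [[363. 216.   0.]]
charger 0.45 [[592. 153.  26.]]
top {'fx': 432.2332648393889, 'fy': 432.2332648393889, 'cx': 321.7816300952887, 'cy': 198.33628978441627, 'position': array([449.12048008, 160.21996271, 894.63716572]), 'attitude': array([-3.00824621, -0.02392867, -1.58297086])}
box 0.95 [[593. 122.  -1.]]
plug_face 0.71 [[752. 258.  -2.]]
plug_face 0.56 [[529. 122.  21.]]
bead_left 0.75 [[592. 148.  27.]]
bead_left 0.52 [[528. 35
[... 475 characters left out ...]
. 217.  -2.]]
{'clock': 1.3, 'qpos': array([ 1.17715765,  0.62836301,  0.03847679,  1.51740162, -0.02700821,
        0.99629659, -0.02000933]), 'qd': array([ 0.00054581, -0.00097873, -0.00111992,  0.00029521,  0.0003595 ,
       -0.00082802, -0.00086709]), 'tau': array([-9.31286195e-04, -5.63279915e+01,  1.22526292e+00, -1.93783110e+01,
        1.09369596e-02,  1.59671086e-03,  1.14147088e-05]), 'eef_pos': array([ 209.34514465, -615.38389699,  231.33646718]), 'tool_rot': array([ 3.14154479e+00, -5.94911566e-05,  3.27818617e-01]), 'force': array([ 0.22380406,  0.07547678, -0.15795181]), 'torque': array([ 0.0080313 , -0.00765027,  0.01041012]), 'gripper_force': 0.0, 'width': 85.58134509001358}
```

View pics/top0.png

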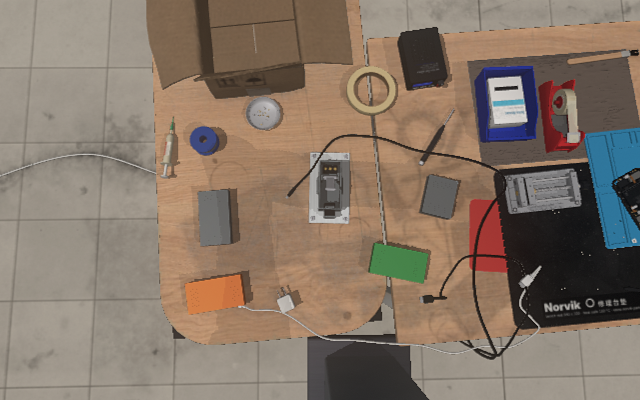

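View pics/side0.png

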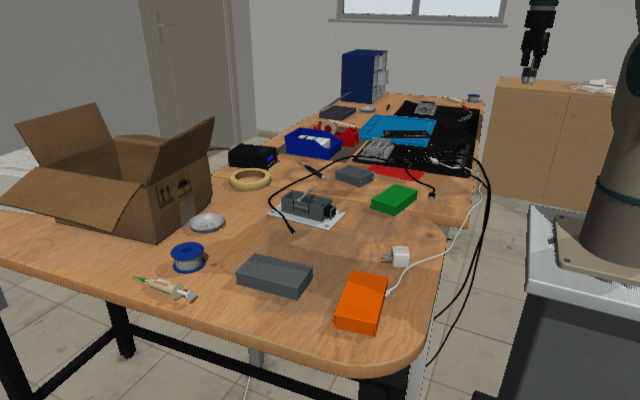

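```bash
python3 - <<'E'
from h import *
z=np.load("/tmp/top0.npz"); W=cloud("top",z["d"]); ok=z["d"]>0
def rect(c,r,lo,hi,lab):
    m=ok&(np.hypot(W[...,0]-c[0],W[...,1]-c[1])<r)&(W[...,2]>lo)&(W[...,2]<hi)
    p=W[m]; 
    if len(p)<10: print(lab,len(p)); return
    (cx,cy),s,a=cv2.minAreaRect(p[:,:2].astype(np.float32)); print(lab,len(p),round(cx,1),round(cy,1),np.round(s,1),round(a,1),"z",np.median(p[:,2]).round(1),"bgr",np.median(z["im"][m],0))
rect((380,351),75,15,35,"covA");rect((530,356),75,15,35,"covB");rect((433,-13),75,15,35,"covC");rect((568,-105),75,15,35,"covS")
rect((592,122),75,34,46,"boxrim");rect((592,122),75,47,80,"lever");rect((592,122),100,2,9,"plate");rect((530,122),16,8,40,"plug")
E
```

```text
covA 1805 378.3 351.9 [ 61.1 110.5] 8.7 z 24.7 bgr [ 69. 123. 209.]
covB 1704 529.6 355.6 [110.1  61.5] 3.9 z 24.6 bgr [109. 111. 111.]
covC 1690 434.4 -13.6 [110.5  60.9] 77.8 z 24.6 bgr [ 74. 131.  71.]
covS 1194 568.0 -102.9 [61.3 80.5] 76.0 z 24.5 bgr [94. 95. 96.]
boxrim 300 584.3 122.7 [ 46.1 115.1] 88.2 z 39.0 bgr [95.5 98.  98. ]
lever 88 586.5 123.0 [21.1 19.6] 0.8 z 61.9 bgr [102.  102.5 107. ]
plate 2092 592.6 121.8 [192.9 196.2] 28.7 z 4.8 bgr [112. 129. 153.]
plug 114 535.0 124.2 [23.5 18.5] 88.4 z 30.6 bgr [57. 61. 66.]
```

The top view shows the box at about (330,187), plug end down. The long grey cover is at (214,217), the short one at (440,196) and the decoys are orange (215,294) and green (399,262). Next I refine the box pose while setting out.

```bash
python3 - <<'E'
from h import *
z=np.load("/tmp/top0.npz"); W=cloud("top",z["d"]); ok=z["d"]>0
g=z["im"].astype(int); sat=g.max(-1)-g.min(-1)
dx=W[...,0]-592;dy=W[...,1]-122.5
m=ok&(abs(dx)<90)&(abs(dy)<60)&(W[...,2]>2.5)&(W[...,2]<8)&(sat<25)&(g.mean(-1)>120)
k=cv2.morphologyEx(m.astype(np.uint8),cv2.MORPH_OPEN,np.ones((3,3)))>0
print("plate",cv2.minAreaRect(W[k][:,:2].astype(np.float32)),k.sum())
m=ok&(abs(dx)<70)&(abs(dy)<40)&(W[...,2]>35)&(W[...,2]<44)
p=W[m]; q=p[(p[:,0]>545)]; print("rim",cv2.minAreaRect(q[:,:2].astype(np.float32)),q.min(0),q.max(0))
q=p[p[:,0]>550]
for s in(1,-1):
    e=q[(q[:,1]-122.5)*s>17]; print("wall",s,np.polyfit(e[:,0]-592,e[:,1],1),len(e))
l=W[ok&(abs(dx)<60)&(abs(dy)<20)&(W[...,2]>46)]; print("lever",l.min(0),l.max(0),np.polyfit(l[:,0],l[:,2],1)); t=l[np.argmax(l[:,2])];print(t)
for i in range(3):
    for n in("side","top"):
        eyes.get_image(n)
        for o in("plug_face","lever_tip"):
            for r in finder.pinpoint(n,o)[:1]: print(n,o,round(r["confidence"],2),toW(n,r["location"]).round(0))
E
```

```text
plate ((591.2337646484375, 123.13008117675781), (81.6672592163086, 148.25741577148438), 88.84623718261719) 672
rim ((593.7051391601562, 122.36572265625), (46.05941390991211, 96.16316986083984), 88.18697357177734) [545.99321776  98.51868313  35.0340056 ] [642.18546726 146.07295728  43.96918366]
wall 1 [-3.14761499e-02  1.44062726e+02] 66
wall -1 [-2.33829337e-02  1.01138650e+02] 71
lever [575.87698784 113.06915668  46.11431365] [599.38978725 132.66908028  71.20171165] [ -0.97104305 628.99544673]
[577.32550118 115.36511996  71.20171165]
side plug_face 0.66 [[526. 121.  20.]]
side lever_tip 0.52 [[581. 121.  63.]]
top plug_face 0.66 [[525. 123.  24.]]
top lever_tip 0.59 [[752. 260.  -2.]]
side plug_face 0.67 [[528. 122.  20.]]
side lever_tip 0.41 [[585. 121.  62.]]
top plug_face 0.44 [[525. 124.  20.]]
top lever_tip 0.72 [[581. 122.  68.]]
side plug_face 0.71 [[590.  90.  29.]]
side lever_tip 0.41 [[585. 122.  62.]]
top plug_face 0.7 [[530. 122.  24.]]
top lever_tip 0.63 [[581. 125.  67.]]
```

Call:
move_arm:
  steps:
    - [0, 0, -4, 0.018, 0.046, 0, 0]
    - [0, 0, -4, 0.018, 0.046, 0, 0]
    - [0, 0, -4, 0.018, 0.046, 0, 0]
    - [0, 0, -4, 0.018, 0.046, 0, 0]
    - [0, 0, -4, 0.018, 0.046, 0, 0]

```text
clock: 2.7
eef_pos: [299.9, -383.6, 231.5]
tool_rot: [3.141, -0.001, -0.024]
force: [0.9, 0.1, -0.2]
width: 12.2
gripper_force: 0.0
```

Call:
move_arm:
  steps:
    - [0, 0, 0, 0.019, 0.046, 0, 0]
    - [0, 0, 0, 0.019, 0.046, 0, 0]
    - [0, 0, 0, 0.019, 0.046, 0, 0]
    - [0, 0, 0, 0.019, 0.046, 0, 0]
    - [0, 0, 0, 0.019, 0.046, 0, 0]

```text
clock: 3.2
eef_pos: [395.0, -153.6, 231.7]
tool_rot: [3.141, -0.001, -0.022]
force: [1.6, 0.4, -0.3]
width: 0.4
gripper_force: 0.0
```

Call:
move_arm:
  steps:
    - [0, 0, 0, 0.017, 0.046, -0.01, 0]
    - [0, 0, 0, 0.017, 0.046, -0.01, 0]
    - [0, 0, 0, 0.017, 0.046, -0.01, 0]
    - [0, 0, 0, 0.017, 0.046, -0.01, 0]
    - [0, 0, 0, 0.017, 0.046, -0.01, 0]

```text
clock: 3.7
eef_pos: [479.9, 76.4, 181.2]
tool_rot: [-3.142, -0.001, -0.021]
force: [0.2, -0.1, 0.7]
width: 0.2
gripper_force: 0.0
```

Call:
move_arm:
  steps:
    - [0, 0, 0, 0.01, 0.035, -0.03, 0]
    - [0, 0, -0.3, 0.008, 0.014, -0.045, 0]
    - [0, 0, 0, 0, 0, -0.045, 0]
    - [0, 0, 0, 0, 0, -0.035, 0]
    - [0, 0, 0, 0, 0, -0.01, 0]

```text
clock: 4.2
eef_pos: [495.0, 123.0, 13.2]
tool_rot: [3.14, 0.006, -0.026]
force: [-0.1, -0.9, -0.2]
width: 0.2
gripper_force: 0.0
```

```bash
python3 - <<'E'
from h import *
im,d=eyes.get_image("side"); s=telemetry.read_state(); print(s["eef_pos"],s["tool_rot"],s["force"])
c=cv2.resize(im[150:260,240:380],None,fx=5,fy=5,interpolation=cv2.INTER_CUBIC); cv2.imwrite("pics/s1.png",c)
E
```

```text
[495.43279788 122.9326026   13.61830339] [ 3.14003548  0.0047859  -0.02639615] [-0.02781391 -0.44691999 -1.65114342]
```

View pics/s1.png

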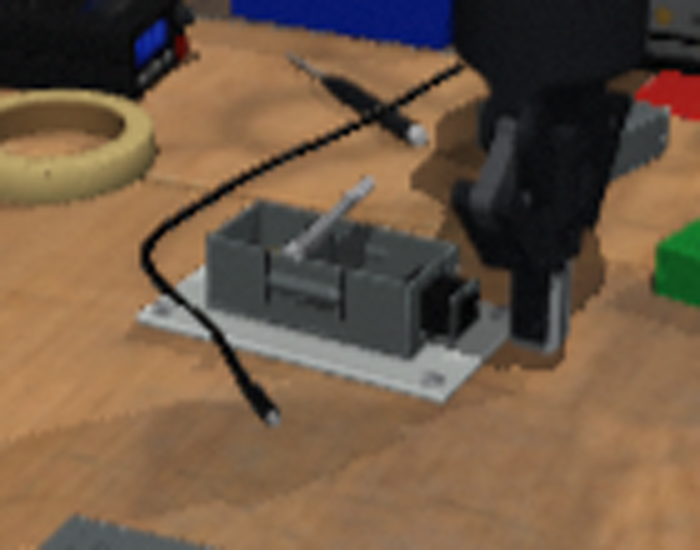

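The shut fingers stand in front of the plug, which is at crop (455,300), and are clear of it. Next I push along +x.

Call:
move_arm:
  steps:
    - [0, 0, 0, 0.01, 0.002, 0, 0]
    - [0, 0, 0, 0.008, 0, 0, 0]
    - [0, 0, 0, 0.006, 0, 0, 0]
    - [0, 0, 0, 0.005, 0, 0, 0]
    - [0, 0, 0, 0.003, 0, 0, 0]

```text
clock: 4.75
eef_pos: [529.9, 125.4, 17.3]
tool_rot: [-3.141, -0.001, -0.027]
force: [-3.2, 0.1, 2.2]
width: -0.3
gripper_force: 1.3
```

Call:
move_arm:
  steps:
    - [0, 0, 0, 0.002, 0, 0, 0]
    - [0, 0, 0, 0.002, 0, 0, 0]
    - [0, 0, 0, 0, 0, 0, 0]

```text
clock: 5.05
eef_pos: [530.9, 125.2, 16.3]
tool_rot: [3.141, 0.004, -0.026]
force: [-6.4, -0.3, 3.1]
width: -0.2
gripper_force: 3.0
```

Call:
move_arm:
  steps:
    - [0, 0, 0, 0.002, 0, 0, 0]
    - [0, 0, 0, 0.002, 0, 0, 0]
    - [0, 0, 0, 0, 0, 0, 0]

```text
clock: 5.35
eef_pos: [530.9, 125.1, 15.9]
tool_rot: [3.14, 0.012, -0.026]
force: [-13.5, -0.4, 10.1]
width: -0.0
gripper_force: 6.4
```

Call:
move_arm:
  steps:
    - [0, 0, 0, -0.02, 0, 0, 0]
    - [0, 0, 0, -0.015, 0, 0.01, 0]
    - [0, 0, 0, 0, 0, 0.05, 0]
    - [0, 0, 0, 0, 0, 0.05, 0]
    - [0, 0, 0, -0.02, 0, 0.01, 0]

```text
clock: 5.85
eef_pos: [489.2, 126.3, 141.5]
tool_rot: [-3.138, -0.015, -0.028]
force: [0.3, -0.8, -0.0]
width: -0.1
gripper_force: 0.0
```

```bash
python3 - <<'E'
from h import *
im,d=eyes.get_image("side"); s=telemetry.read_state(); print(s["eef_pos"],s["tool_rot"],s["force"])
c=cv2.resize(im[150:260,240:380],None,fx=5,fy=5,interpolation=cv2.INTER_CUBIC); cv2.imwrite("pics/s2.png",c)
W=cloud("side",d); m=(d>0)&(abs(W[...,0]-580)<70)&(abs(W[...,1]-122)<35)
p=W[m]; print("min x of box pts z>12:",np.sort(p[(p[:,2]>12)&(p[:,2]<34)][:,0])[:8].round(1))
l=p[(p[:,2]>46)&(p[:,2]<80)]; print("lever",l.min(0),l.max(0))
E
```

```text
[482.46542305 125.95502389 140.45777849] [-3.13925098 -0.00602369 -0.02659992] [-5.12416255 -0.83256263 -0.49688045]
min x of box pts z>12: [539.6 539.6 539.8 539.9 540.1 540.1 540.2 540.2]
lever [574.50716864 111.67127387  47.35926047] [595.59182762 131.54968211  69.72770901]
```

View pics/s2.png

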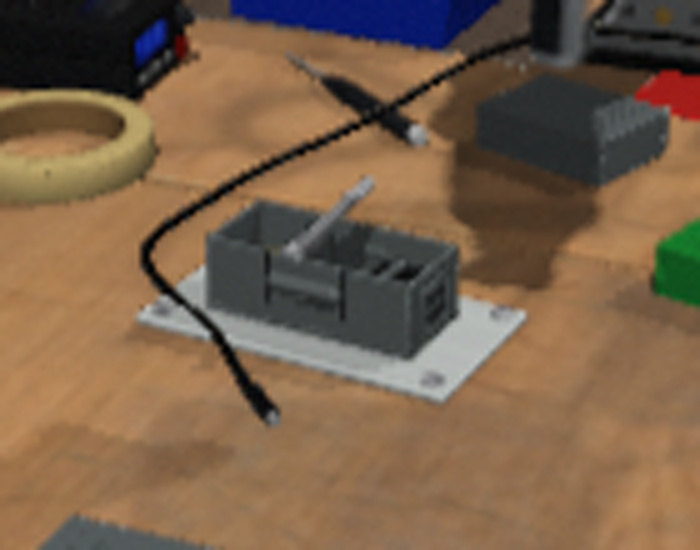

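The plug is flush with the end wall and the lever is still up, its tip at crop (365,185). Next I press the lever down.

Call:
move_arm:
  steps:
    - [0, 0, 0, 0.045, -0.001, 0, 0]
    - [0, 0, 0, 0.045, -0.002, -0.02, 0]
    - [0, 0, 0, 0, 0, -0.02, 0]
    - [0, 0, 0, 0, 0, -0.01, 0]
    - [0, 0, 0, 0, 0, 0, 0]

```text
clock: 6.4
eef_pos: [570.2, 122.0, 84.2]
tool_rot: [3.14, 0.005, -0.026]
force: [-0.1, 0.6, -0.3]
width: -0.3
gripper_force: 0.0
```

Call:
move_arm:
  steps:
    - [0, 0, 0, 0.003, 0, -0.01, 0]
    - [0, 0, 0, 0, 0, -0.01, 0]
    - [0, 0, 0, 0, 0, -0.01, 0]
    - [0, 0, 0, 0, 0, -0.008, 0]
    - [0, 0, 0, 0, 0, -0.005, 0]

```text
clock: 6.9
eef_pos: [575.0, 122.4, 42.6]
tool_rot: [3.141, 0.0, -0.026]
force: [-0.1, 0.0, 1.4]
width: 0.1
gripper_force: 0.8
```

Call:
move_arm:
  steps:
    - [0, 0, 0, 0, 0, -0.004, 0]
    - [0, 0, 0, 0, 0, -0.003, 0]
    - [0, 0, 0, 0, 0, -0.002, 0]
    - [0, 0, 0, 0, 0, -0.002, 0]
    - [0, 0, 0, 0, 0, 0, 0]

```text
clock: 7.4
eef_pos: [575.1, 122.4, 35.4]
tool_rot: [-3.141, -0.0, -0.027]
force: [-6.9, -1.6, 25.4]
width: 0.0
gripper_force: 13.0
```

Call:
move_arm:
  steps:
    - [0, 0, 0, 0, 0, 0.045, 0]
    - [0, 0, 0, 0, 0, 0.045, 0]
    - [0, 0, 2, -0.009, 0.045, 0.015, 0.0854]
    - [0, 0, 2, -0.009, 0.045, 0, 0.0854]
    - [0, 0, 1.4, -0.009, 0.045, 0, 0.0854]

```text
clock: 7.9
eef_pos: [548.6, 258.8, 138.6]
tool_rot: [-3.141, -0.002, 0.068]
force: [-0.0, 0.5, 0.4]
width: 43.3
gripper_force: 0.0
```

Call:
move_arm:
  steps:
    - [0, 0, 0, -0.009, 0.048, 0, 0.0854]
    - [0, 0, 0, -0.009, 0.048, 0, 0.0854]
    - [0, 0, 0, 0, 0, 0, 0.0854]
    - [0, 0, 0, 0, 0, 0, 0.0854]

```text
clock: 8.3
eef_pos: [529.2, 355.1, 137.0]
tool_rot: [-3.141, 0.0, 0.071]
force: [0.6, -1.2, 0.1]
width: 85.4
gripper_force: 0.0
```

```bash
python3 - <<'E'
from h import *
im,d=eyes.get_image("side"); s=telemetry.read_state(); print(s["eef_pos"],s["tool_rot"],s["force"],s["width"])
im2,d2=eyes.get_image("top")
W=cloud("top",d2); m=(d2>0)&(abs(W[...,0]-592)<48)&(abs(W[...,1]-122)<18)
p=W[m]; print("box inside z max",np.sort(p[:,2])[-6:])
m=(d2>0)&(abs(W[...,0]-575)<14)&(abs(W[...,1]-122)<8);print("lever z",np.percentile(W[m][:,2],[5,50,95]))
m=(d2>0)&(np.hypot(W[...,0]-530,W[...,1]-356)<75)&(W[...,2]>18)&(W[...,2]<32);print("cover top vis",m.sum(),cv2.minAreaRect(W[m][:,:2].astype(np.float32)))
W=cloud("side",d); m=(d>0)&(np.hypot(W[...,0]-530,W[...,1]-356)<75)&(W[...,2]>21)&(W[...,2]<30);print("cover side",m.sum(),cv2.minAreaRect(W[m][:,:2].astype(np.float32)))
a=cv2.resize(im[150:330,200:400],(640,576)); cv2.imwrite("pics/s3.png",a)
E
```

```text
[530.20228698 352.76859581 137.04498561] [3.14034873e+00 3.62014795e-06 6.81231783e-02] [-0.09802665  0.00318335 -0.09357761] 85.51190175339781
box inside z max [41.04660285 41.17132899 41.2741408  41.9432529  42.04174652 42.73999342]
lever z [33.78437696 35.66210674 37.5039287 ]
cover top vis 1022 ((529.5262451171875, 355.5407409667969), (109.72866821289062, 61.12175369262695), 3.847698211669922)
cover side 1624 ((528.5067749023438, 354.7906799316406), (111.12020874023438, 63.733856201171875), 4.124739170074463)
```

View pics/s3.png

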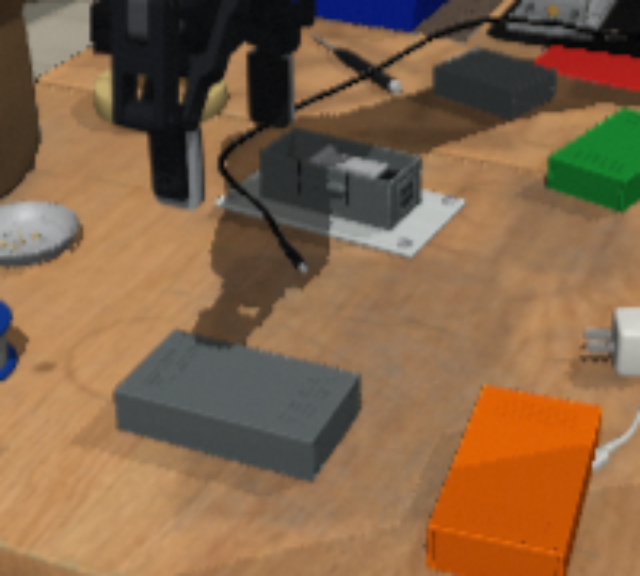

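The lever now lies flat in the box, at (350,165) in this crop, and the long cover at (240,400) is undisturbed. Next I descend to grip the cover.

Call:
move_arm:
  steps:
    - [0, 0, 0, 0, 0.0025, -0.04, 0.0854]
    - [0, 0, 0, 0, 0, -0.045, 0.0854]
    - [0, 0, 0, -0.001, 0, -0.035, 0.0854]
    - [0, 0, 0, 0, 0, -0.015, 0.0854]
    - [0, 0, 0, 0, 0, 0, 0.0854]

```text
clock: 8.9
eef_pos: [528.7, 353.3, 0.5]
tool_rot: [3.139, 0.003, 0.065]
force: [-0.4, 0.3, -0.2]
width: 85.4
gripper_force: 0.0
```

Call:
move_arm:
  steps:
    - [0, 0, 0, 0, 0, -0.004, 0.05]
    - [0, 0, 0, 0, 0, 0, 0.05]
    - [0, 0, 0, 0, 0, 0, 0.05]
    - [0, 0, 0, 0, 0, 0, 0.05]

```text
clock: 9.3
eef_pos: [530.5, 356.5, 0.3]
tool_rot: [-3.14, -0.003, 0.068]
force: [-0.8, 0.3, 6.3]
width: 59.9
gripper_force: 66.4
```

Call:
move_arm:
  steps:
    - [0, 0, 0, 0, 0, 0.02, 0.05]
    - [0, 0, 0, 0, 0, 0.04, 0.05]
    - [0, 0, 0, 0, 0, 0.045, 0.05]
    - [0, 0, -1, 0.013, -0.045, 0, 0.05]
    - [0, 0, -1.5, 0.013, -0.045, 0, 0.05]

```text
clock: 9.8
eef_pos: [556.0, 267.7, 105.8]
tool_rot: [-3.139, -0.004, 0.028]
force: [-0.5, -1.5, -1.1]
width: 59.9
gripper_force: 65.7
```

Call:
move_arm:
  steps:
    - [0, 0, -1.5, 0.012, -0.048, 0, 0.05]
    - [0, 0, -1.5, 0.012, -0.048, 0, 0.05]
    - [0, 0, 0, 0.012, -0.048, -0.01, 0.05]
    - [0, 0, 0, 0, 0, 0, 0.05]
    - [0, 0, 0, 0, 0, 0, 0.05]

```text
clock: 10.3
eef_pos: [591.3, 120.1, 93.6]
tool_rot: [3.141, 0.0, -0.032]
force: [-0.7, 1.0, -1.0]
width: 59.8
gripper_force: 65.7
```

```bash
cat > m.py <<'E'
from h import *
import sys
ims={n:eyes.get_image(n) for n in("side","top")}; s=telemetry.read_state(); e=s["eef_pos"]; print(e.round(1),s["tool_rot"].round(3),s["force"].round(1),s["width"])
zt=float(sys.argv[1])
for n,(im,d) in ims.items():
    W=cloud(n,d); m=(d>0)&(abs(W[...,0]-592)<75)&(abs(W[...,1]-123)<48)&(abs(W[...,2]-zt)<20)
    p=W[m]; print(n,len(p),cv2.minAreaRect(p[:,:2].astype(np.float32)) if len(p)>5 else'', np.percentile(p[:,2],[1,10,50,90,99]).round(1))
    t=p[abs(p[:,2]-zt)<5]; 
    if len(t)>20: A=np.c_[t[:,:2]-[592,123],np.ones(len(t))]; print(" plane",np.linalg.lstsq(A,t[:,2],rcond=None)[0].round(3),"rect",cv2.minAreaRect(t[:,:2].astype(np.float32)))
cv2.imwrite(f"pics/{sys.argv[2]}.png",np.hstack([cv2.resize(ims["side"][0][110:260,230:390],(400,375)),cv2.resize(ims["top"][0][130:250,264:392],(400,375))]))
E
python3 m.py 125 s4
```

```text
[590.9 123.9  93.7] [-3.14  -0.    -0.027] [-0.8  0.4 -0.7] 60.21053035552674
side 1022 ((588.2948608398438, 120.90359497070312), (91.84600067138672, 110.68585205078125), 86.27070617675781) [105.4 108.8 118.6 133.  143.9]
 plane [5.10000e-02 1.00000e-03 1.24863e+02] rect ((577.3289794921875, 119.88101196289062), (85.89892578125, 77.73674011230469), 39.702430725097656)
top 443 ((557.8005981445312, 140.72976684570312), (57.49378204345703, 38.03059387207031), 15.35906982421875) [109.2 116.2 118.  120.  131.4]
 plane [-8.00000e-03  1.10000e-02  1.20232e+02] rect ((558.8800659179688, 135.46669006347656), (30.710851669311523, 43.873172760009766), 89.42039489746094)
```

View pics/s4.png

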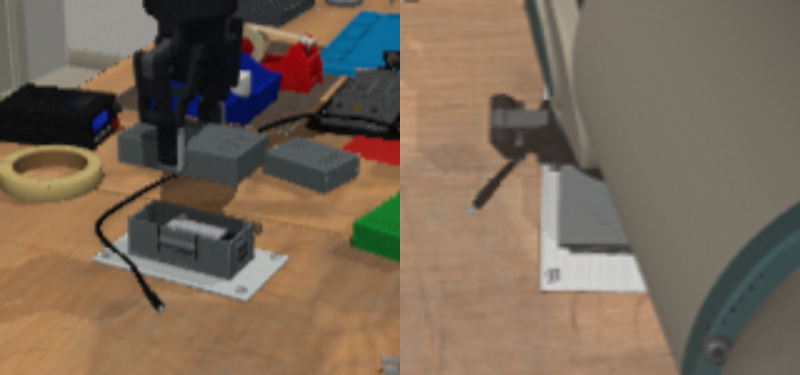

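```bash
cat > e.py <<'E'
from h import *
import sys
z0=float(sys.argv[1])
A=[]
for k in range(3):
    im,d=eyes.get_image("side"); W=cloud("side",d)
    def ext(zl,zh,yl,yh,lab):
        m=(d>0)&(abs(W[...,0]-592)<75)&(W[...,1]>yl)&(W[...,1]<yh)&(W[...,2]>zl)&(W[...,2]<zh); m=cv2.morphologyEx(m.astype(np.uint8),cv2.MORPH_OPEN,np.ones((2,2)))>0
        p=W[m]; 
        if len(p)<10: print(lab,len(p));return
        f=np.polyfit(p[:,0]-592,p[:,1],1); print(lab,len(p),"x",np.percentile(p[:,0],[0,1,99,100]).round(1),"mid",(p[:,0].min()+p[:,0].max())/2,"face y@592,slope",f.round(3),"z",np.percentile(p[:,2],[1,99]).round(1))
    ext(z0+4,z0+21,146,162,"cover"); ext(12,36,139,150,"box")
im,d=eyes.get_image("top"); W=cloud("top",d)
m=(d>0)&(W[...,0]<570)&(W[...,0]>525)&(W[...,1]>128)&(W[...,1]<165)&(abs(W[...,2]-z0-25)<6)
p=W[m]; print("top cover corner xmin",np.sort(p[:,0])[:12].round(1),"ymax",np.sort(p[:,1])[-8:].round(1))
s=telemetry.read_state(); print(s["eef_pos"].round(1),s["tool_rot"].round(3))
E
python3 e.py 93
```

```text
cover 327 x [227.3 534.  640.9 641.5] mid 434.3919522108131 face y@592,slope [ -0.476 150.233] z [ 95.  113.3]
box 422 x [227.3 540.6 637.9 638.6] mid 432.91474718004673 face y@592,slope [ -1.113 141.176] z [ 9.9 35.8]
cover 330 x [533.6 533.9 640.7 642.2] mid 587.9163866362683 face y@592,slope [-4.40000e-02  1.52802e+02] z [ 94.9 112.8]
box 412 x [227.3 540.8 637.9 638.5] mid 432.89619593356144 face y@592,slope [ -1.124 141.694] z [10.  35.5]
cover 328 x [533.6 534.1 641.  641.5] mid 587.5736880936757 face y@592,slope [3.00000e-03 1.54605e+02] z [ 94.8 112.7]
box 424 x [540.5 540.9 637.9 638.9] mid 589.6947580270189 face y@592,slope [-2.10000e-02  1.44202e+02] z [10.  34.7]
top cover corner xmin [535.3 535.3 535.4 535.4 535.5 535.5 535.5 535.6 535.6 535.6 535.6 535.7] ymax [156.3 156.4 156.4 156.4 156.4 156.4 156.4 156.4]
[590.8 124.2  93.6] [-3.141 -0.    -0.026]
```

Call:
move_arm:
  steps:
    - [0, 0, 0, 0.002, -0.002, -0.015, 0.05]
    - [0, 0, 0, 0, 0, -0.02, 0.05]
    - [0, 0, 0, 0, 0, -0.012, 0.05]
    - [0, 0, 0, 0, 0, 0, 0.05]
    - [0, 0, 0, 0, 0, 0, 0.05]

```text
clock: 11.1
eef_pos: [593.0, 120.4, 46.0]
tool_rot: [3.141, 0.001, -0.028]
force: [0.6, -0.5, -1.1]
width: 59.8
gripper_force: 65.6
```

```bash
sed -i 's/ext(12,36,139,150/ext(10,30,139,148/' e.py; python3 e.py 46.5; python3 m.py 71 s5
```

```text
cover 309 x [227.3 536.4 642.6 643.7] mid 435.45513014559185 face y@592,slope [ -0.52  149.091] z [46.8 66.4]
box 313 x [227.3 540.9 638.  638.9] mid 433.10274529499674 face y@592,slope [ -0.59  142.189] z [ 7.7 28. ]
cover 296 x [536.6 537.3 642.7 644.4] mid 590.461927415491 face y@592,slope [-1.5000e-02  1.5067e+02] z [46.5 66.6]
box 318 x [227.3 540.7 638.3 639.3] mid 433.30229971603467 face y@592,slope [ -0.881 141.391] z [ 8.1 29.1]
cover 305 x [227.3 536.9 643.2 644.1] mid 435.6646207327244 face y@592,slope [ -0.803 148.655] z [47.6 67.9]
box 329 x [227.3 541.2 637.8 639. ] mid 433.1302355710605 face y@592,slope [ -0.575 142.352] z [ 7.8 29. ]
top cover corner xmin [538.4 538.6 538.6 538.6 538.6 538.6 538.8 538.8 538.8 538.9 539.  539.1] ymax [152.3 152.3 152.3 152.3 152.4 152.4 152.4 152.4]
[593.7 120.5  47.2] [-3.141e+00 -1.000e-03 -2.800e-02]
[593.6 120.4  47.1] [-3.141e+00 -1.000e-03 -2.800e-02] [-0.   0.2 -1.1] 59.44329939747823
side 1109 ((590.9602661132812, 122.28733825683594), (87.4070053100586, 111.36336517333984), 86.41048431396484) [51.4 55.6 71.8 79.3 89.9]
 plane [ 5.0000e-03 -3.4000e-02  7.1985e+01] rect ((591.4052734375, 125.38491821289062), (80.2397689819336, 110.7951431274414), 87.2870864868164)
top 421 ((562.951904296875, 137.41598510742188), (62.803260803222656, 41.202484130859375), 14.629440307617188) [56.3 68.7 71.2 73.2 74.8]
 plane [-7.0000e-03 -1.1000e-02  7.1229e+01] rect ((561.3226318359375, 134.85623168945312), (50.63081741333008, 40.128143310546875), 6.706577777862549)
```

View pics/s5.png

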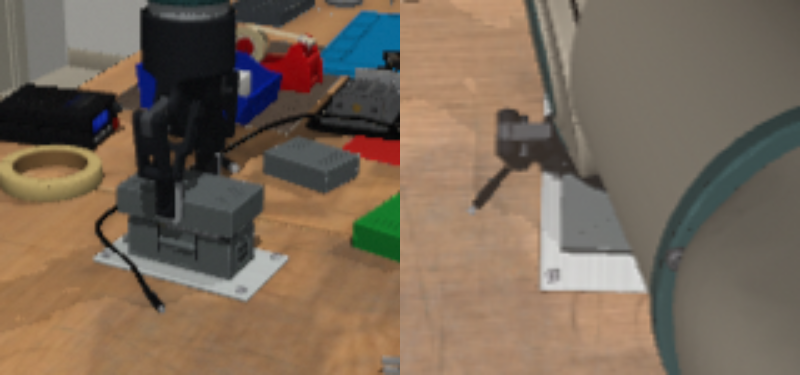

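Call:
move_arm:
  steps:
    - [0, 0, 0, -0.001, 0.001, 0, 0.05]
    - [0, 0, 0, 0, 0.001, 0, 0.05]
    - [0, 0, 0, 0, 0, 0, 0.05]
    - [0, 0, 0, 0, 0, 0, 0.05]

```text
clock: 11.8
eef_pos: [592.1, 122.4, 46.5]
tool_rot: [-3.142, -0.0, -0.028]
force: [-0.5, -0.3, -1.0]
width: 60.0
gripper_force: 65.6
```

Call:
move_arm:
  steps:
    - [0, 0, 0, 0, 0, -0.004, 0.05]
    - [0, 0, 0, 0, 0, -0.004, 0.05]
    - [0, 0, 0, 0, 0, -0.004, 0.05]
    - [0, 0, 0, 0, 0, 0, 0.05]
    - [0, 0, 0, 0, 0, 0, 0.05]

```text
clock: 12.3
eef_pos: [591.9, 122.3, 34.2]
tool_rot: [3.141, 0.0, -0.028]
force: [0.3, -0.9, -0.8]
width: 60.1
gripper_force: 65.7
```

Call:
move_arm:
  steps:
    - [0, 0, 0, 0, 0, -0.003, 0.05]
    - [0, 0, 0, 0, 0, -0.003, 0.05]
    - [0, 0, 0, 0, 0, -0.002, 0.05]
    - [0, 0, 0, 0, 0, 0, 0.05]

```text
clock: 12.7
eef_pos: [593.1, 121.9, 27.5]
tool_rot: [3.141, -0.002, -0.029]
force: [-0.3, -1.0, 7.5]
width: 60.0
gripper_force: 66.6
```

Call:
move_arm:
  steps:
    - [0, 0, 0, 0, 0, -0.003, 0.05]
    - [0, 0, 0, 0, 0, -0.003, 0.05]
    - [0, 0, 0, 0, 0, -0.003, 0.05]
    - [0, 0, 0, 0, 0, 0, 0.05]

```text
clock: 13.1
eef_pos: [592.5, 121.9, 18.3]
tool_rot: [3.141, -0.001, -0.029]
force: [-1.3, -2.0, 8.1]
width: 59.5
gripper_force: 67.4
```

Call:
move_arm:
  steps:
    - [0, 0, 0, 0, 0, -0.003, 0.05]
    - [0, 0, 0, 0, 0, -0.003, 0.05]
    - [0, 0, 0, 0, 0, 0, 0.05]
    - [0, 0, 0, 0, 0, 0, 0.05]

```text
clock: 13.5
eef_pos: [592.5, 121.9, 18.1]
tool_rot: [-3.141, -0.002, -0.029]
force: [-13.9, -3.7, 54.1]
width: 59.8
gripper_force: 72.7
```

```bash
python3 m.py 43 s6
```

```text
[592.5 121.9  18.1] [-3.141e+00 -2.000e-03 -2.900e-02] [-14.6  -3.7  52.9] 60.013912481074605
side 1083 ((590.2893676757812, 124.19196319580078), (87.22128295898438, 111.49510955810547), 88.71115112304688) [23.5 27.6 42.9 50.7 61.2]
 plane [ 5.0000e-03 -2.9000e-02  4.3257e+01] rect ((589.92919921875, 127.09674835205078), (78.11993408203125, 110.24617004394531), 88.21720123291016)
top 355 ((561.6736450195312, 140.78897094726562), (62.82707595825195, 38.26350021362305), 15.115399360656738) [29.3 39.9 42.4 44.2 46.1]
 plane [-1.3000e-02  5.0000e-03  4.1894e+01] rect ((560.1181640625, 136.10116577148438), (48.201316833496094, 39.48514175415039), 4.598130226135254)
```

View pics/s6.png

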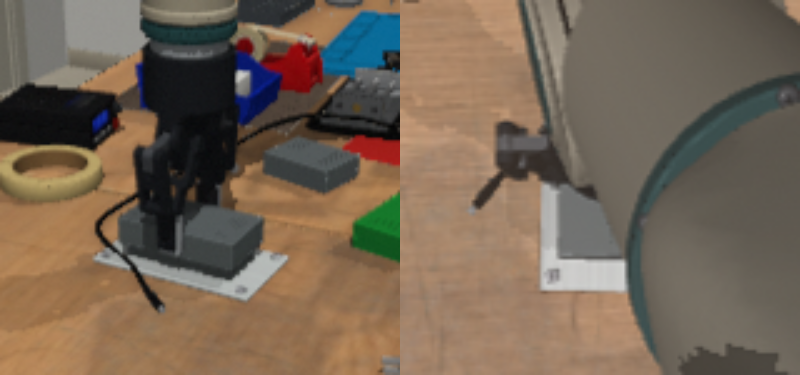

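The cover is home: its top reads 42–43 mm, it is level, and it sits hard on the rim under about 53 N.

```bash
python3 -c "
from cell import ctrl
print(ctrl.finish_job())"
```

```text
the job is handed in; nothing more can be done
None
```

I pushed the plug flush, swung the lever flat and snapped the longer cover home on the rim (top about 43 mm), then handed the job in still pressing it down with about 53 N; the only limit I'm unsure of is whether that press, made through the fingers, counts toward the 40 N limit on the arm and gripper body.

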